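# Lay out the instrument place on the dissection table

### The arm

A 6-joint arm with a two-finger parallel gripper is mounted at the origin on the work surface. World frame = base frame: x ahead of the robot, y to its left, z up, the work surface at z = 0. Lengths are in m, angles in degrees, forces in N, time in s.
With the tool pointing down it reaches from about 0.275 to 0.775 m from the base axis. Payload 14.6 kg.
Tool frame: the origin (TCP) lies at the very end of the fingers, on their centre line; the grasp point (between the pads) lies manip.grip_depth behind it (manip.grip_depth is the distance from the TCP to the grasp point, in m); z points along the fingers, y is the line along which they close (so a half turn about z gives the same grasp; the last joint's range is limited). The gripper opens to 85 mm and grips with 20 to 120 N. Pads are 22 mm wide; open, the fingers measure 114 mm over their backs; the gripper's body (76 mm by 85 mm) begins 54 mm behind the grasp point. The pads swing forward as they close: fully open they stand 13 mm farther back than shut.
Start: joints at [-82.007, 15.075, -2.767, 72.158, 0, 81.102], TCP at [0.153, -0.502, 0.231] pointing down, gripper open.
Joint ranges: [-151.79, 151.79], [-50.71, 97.33], [-67.44, 78.34], [-121.81, 120.89], [-77.56, 73.72], [-180, 180]. Speed limits (degrees/s): [108.29, 108.29, 147.25, 159.86, 180, 180].

### API

Orientations are given as [roll, pitch, yaw] about the fixed x, y, z axes, in that order (R = Rz(yaw) Ry(pitch) Rx(roll)).
In Python, from workcell import manip gives the robot as it stands.
- The arm moves only by the shell command python3 -m jog 'ROWS' [FORCE]. ROWS is JSON, a list of rows, each a list of 3 entries, a list of its own where there are three numbers: the opening, from -1 (shut) to 1 (fully open), then the shift along the tool's x, y, z in mm, then the turn about the tool's z in rad. In form: [[hand, [dx, dy, dz], roll], ...]. A call has exactly 5 rows; each row shifts and turns the commanded pose from where the row before left it, along the tool's axes as they then stand; what a row does not reach is not made up. A row lasts 1/10 s, in which the tool goes at most 50 mm and 8.59 degrees, less where a joint would pass 70% of its speed; a pose out of reach is approached as far as the arm can. A call with a gripper value outside its range is refused whole. The fingers move at their own pace and stop on an object; FORCE is the grip in N (left out, the last holds). Time passes only in rows, so rows that do not move let the fingers close, or fill a call up. It gives the time, the measured TCP pose, the force, the opening and the grip force at its end, in the units of the state.
- manip.get_state(): the state, without advancing time (a new reading comes with each control period).
- manip.capture(name): name is "scene" or "top" or "wrist"; returns the picture (480x640x3 uint8, red, green, blue); there is no depth.
- manip.calibration(name): a dict with "fx", "fy", "cx", "cy" (pixels), "R" (3x3) and "t" (3): a world point X has camera coordinates R X + t; the wrist camera has in their place "T_tool_cam" (4x4, takes a point from camera to tool coordinates, whose origin is the TCP and whose axes are the flange's). Camera axes: x right, y down, z forward; pixel columns grow to the right and rows downward; lengths in m; the calibration is good to about 2 mm. The wrist camera is an equidistant fisheye: a pixel r from the principal point sees the ray r / f radians off the axis. A picture is of the moment at which its call begins: read the wrist's pose just before it. calibration takes no time and is no camera call.
- manip.close_job(): hands the job in; it is judged then, once.
The state is a dict: "t": time; "joint_positions": joint angles; "joint_velocities": joint speeds; "joint_efforts": joint torques, N m; "tcp_pos": TCP position; "ee_rot": TCP orientation; "force": force on the tool from outside, world axes, zero at the start; "ft_torque": the same for the moment, N m; "finger_gap": opening from 0.0 (shut) to 1.0 (fully open); "finger_force": force on a finger pad.
Only numpy, scipy, OpenCV 4.12 (cv2) and the standard library are available. Lean on these libraries where they do the work, as an engineer would, in place of code of your own. Each camera call takes 0.05 s, during which the arm holds its last target. There are 200 camera calls.

### The job

Get this place on the dissection table ready: lay the clamp and the scraper each in the blue rest cut out for it, lying flat and fully down in the cut-out. Stand the enamel pot upright on the table midway between the two rests, on the straight line between their centres, and put its lid on it, properly seated. Leave the bowl, the plate and the steel cup where they are.

Things in the scene. Friction and masses are not known exactly. Their poses are not given: they have to be found in the camera images.
- clamp: Loose steel artery clamp, closed (like small scissors), lying flat, 150 mm long, 10 mm thick, 60 g. Origin: mid-length, on its underside; z up. x runs along it: two finger rings side by side (54 mm wide in all) from x -75 to -49 mm, 9 mm wide jaws to x +75. Grip its 12 mm wide straight shank (x -49 to +32) at the origin.
- scraper: Loose steel bone scraper lying flat, 180 mm long, 80 g. Origin: mid-length, on its underside; z up. x runs along it: handle 14 mm wide, 12 mm thick from x -90 to +34 mm, a 10 mm wide neck, and at the +x end a square blade 40 x 40 mm, 8 mm thick, from x +50 to +90. Grip the handle at the origin, across its width.
- pot: Loose white enamel pot with a blue rim, open at the top, round, 50 mm outer diameter, 60 mm high, wall 3.5 mm (mouth 43 mm), 180 g. Origin at the centre of its underside; z up.
- lid: Loose white enamel lid of the pot, 70 g. Origin: centre of its underside; z up. From the bottom: plug 32 mm in diameter, 5 mm high (goes into the pot's mouth; the lid stands on it now), disc 60 mm in diameter from z 5 to 10 mm, black knob 16 mm in diameter from z 10 to 28. Seated on the pot, its origin is 55 mm above the pot's.
- clamp_rest: Fixed blue rest for the clamp, 184 x 84 mm (x, y), 12 mm high; cut-out in the clamp's outline (63 mm wide at -x for the rings, else 21), 5 mm play, white floor at 4 mm. Finger gap x -25 to +25 mm, open across the full width down to the floor. Origin: centre, at table level; z up. The clamp lies with its origin 4 mm above this one, x axes pointing the same way; no other way fits.
- scraper_rest: Fixed blue rest for the scraper, 214 x 84 mm (x, y), else like the other: 12 mm high, cut-out 49 mm wide at +x for the blade, else 23, 5 mm play, floor at 4 mm, same finger gap, same origin. The scraper lies with its origin 4 mm above this one, x axes pointing the same way; no other way fits. The rests lie side by side, centres 340 mm apart, either one on the left.
- dish: Bystander: white enamel bowl, 110 mm across, 35 mm high, beyond the work on the left. Origin at the centre of its underside. Do not move.
- plate: Bystander: small white plate, 100 mm across, 16 mm high, near the robot on the left. Origin at the centre of its underside. Do not move.
- cup: Bystander: low open steel cup, 70 mm across, 40 mm high, beyond the work on the right. Origin at the centre of its underside. Do not move.
Mind the look-alikes: they are no part of the job. Leave any yellow look-alike of the pot alone.

How it is judged (in metres and radians):
At the end, for the whole second after the job is handed in: Clamp and scraper lie in their own rests (12 mm of centre, 6.5 mm up, 0.05 rad tilt, 0.13 rad yaw); pot upright on the table within 15 mm, along and across, of midway between the rests; lid seated on it (8 mm of axis, origin 51-58 mm above the pot's, level to 0.05 rad); all at rest (horizontal distance between clamp and clamp_rest below 0.012 m and z of clamp in the frame of clamp_rest below 0.0065 m and angle between each of clamp, scraper, pot, lid's own z axis and vertical below 0.05 rad and angle between the x axis of clamp and the x axis of clamp_rest, either way round below 0.13 rad and horizontal distance between scraper and scraper_rest below 0.012 m and z of scraper in the frame of scraper_rest below 0.0065 m and angle between the x axis of scraper and the x axis of scraper_rest, either way round below 0.13 rad and x of pot in the frame of clamp_rest between -0.015 and 0.015 m and horizontal distance between pot and clamp_rest below 0.185 m and horizontal distance between pot and scraper_rest below 0.185 m and height (world z) of pot below 0.004 m and horizontal distance between lid and pot below 0.008 m and z of lid in the frame of pot between 0.051 and 0.058 m and linear speed of each of clamp, scraper, pot, lid below 0.02 m/s); the robot touches nothing.
It fails at once if the bowl is moved by more than 20 mm (distance of dish from where it was at the start of the episode above 0.02 m).
It fails at once if the plate is moved by more than 20 mm (distance of plate from where it was at the start of the episode above 0.02 m).
It fails at once if the steel cup is moved by more than 20 mm (distance of cup from where it was at the start of the episode above 0.02 m).
It also fails if it takes over 109 s, if anything falls off the work surface, if the arm or the gripper's body presses on something with over 40 N, if the wrist force passes 120 N, or if a joint passes its speed limit or range.

## Working session

There is one attempt and no reset: what is moved stays moved. The work goes in short steps, Python scripts to look and compute and a shell command to move; the robot and the scene stay as the last step left them, time stands still between calls to the robot, and variables do not carry over. Pictures are saved under pics/ and viewed, at most 14 in all, crops included, and the job is handed in when it is done.

```bash
mkdir -p pics; ls; python3 - <<'E'
from workcell import manip
import cv2,json
for n in ("top","scene"):
    im=manip.capture(n); cv2.imwrite(f"pics/{n}0.png",im[:,:,::-1])
    print(n,manip.calibration(n))
print(manip.calibration("wrist")); print(manip.get_state(),manip.grip_depth)
E
```

```text
pics
top {'fx': 462.3279969485132, 'fy': 462.3279969485132, 'cx': 315.39515497086046, 'cy': 247.83872929060757, 'R': array([[ 1.33933252e-02, -9.99910292e-01, -1.65098102e-04],
       [-9.97910008e-01, -1.33560933e-02, -6.32236551e-02],
       [ 6.32157783e-02,  1.01152802e-03, -9.97999370e-01]]), 't': array([-0.02394066,  0.53761647,  0.92552087])}
scene {'fx': 543.6794716339767, 'fy': 543.6794716339767, 'cx': 323.9088007381609, 'cy': 242.23974801989445, 'R': array([[ 0.32429698,  0.94569575, -0.02215901],
       [ 0.55554371, -0.20936169, -0.804698  ],
       [-0.76563872,  0.24865083, -0.59327069]]), 't': array([-0.1770219 , -0.25792839,  1.71938169])}
{'fx': 371.64829954431775, 'fy': 371.64829954431775, 'cx': 318.5969055301299, 'cy': 235.43407453971554, 'T_tool_cam': array([[-4.71879741e-04, -9.44433050e-01, -3.28703502e-01,
         8.51041735e-02],
       [ 9.99999666e-01, -2.26375559e-04, -7.85154469e-04,
        -1.17717676e-03],
       [ 6.67115390e-04, -3.28703763e-01,  9.44432841e-01,
        -1.42221693e-01],
       [ 0.00000000e+00,  0.00000000e+00,  0.00000000e+00,
         1.00000000e+00]])}
{'t': 0.1, 'joint_positions': array([-8.20084072e+01,  1.50975566e+01, -2.79884195e+00,  7.21582169e+01,
        2.77513365e-03,  8.11036676e+01]), 'joint_velocities': array([-0.03001075, -0.06566651,  0.09720839,  0.04576356, -0.00582328,
       -0.04912376]), 'joint_efforts': array([ 3.09011695e-03, -6.38576388e+01,  3.85064185e+01,  9.99688637e-03,
       -2.01063808e-04,  3.30077043e-06]), 'tcp_pos': array([ 0.15250357, -0.50212045,  0.23086818]), 'ee_rot': array([-1.79946471e+02, -1.11878678e-02,  1.68879186e+01]), 'force': array([0.67131369, 0.90014576, 0.0939635 ]), 'ft_torque': array([-0.02123876,  0.05138372,  0.00012971]), 'finger_force': 0.0, 'finger_gap': 1.0040239696963644} 0.0187
```

View pics/top0.png

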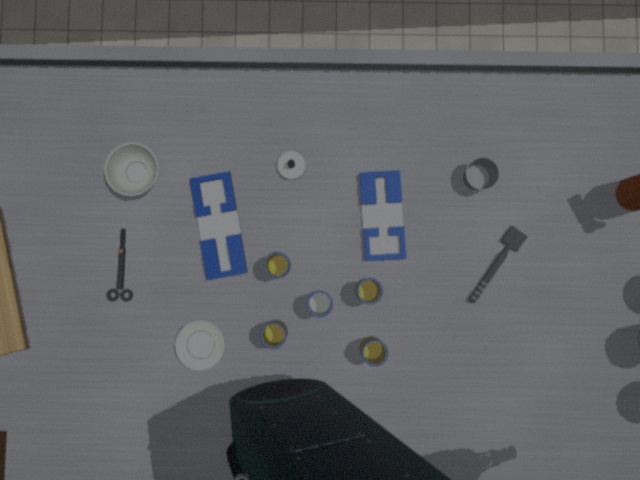

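View pics/scene0.png

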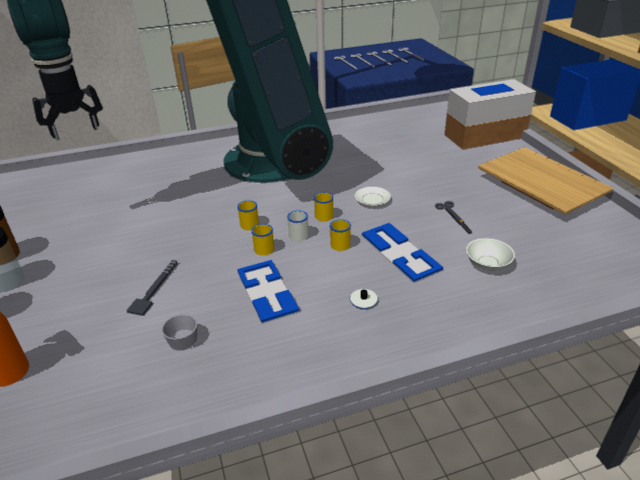

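```bash
cat > h.py <<'E'
import numpy as np,cv2
from workcell import manip
def px2w(n,uv,z):
    c=manip.calibration(n);R,t=np.array(c["R"]),np.array(c["t"])
    d=R.T@np.array([(uv[0]-c["cx"])/c["fx"],(uv[1]-c["cy"])/c["fy"],1]);o=-R.T@t
    return o+d*(z-o[2])/d[2]
def wpx(uv,z,s):  # wrist fisheye, s = state
    from scipy.spatial.transform import Rotation as Ro
    c=manip.calibration("wrist");T=np.array(c["T_tool_cam"])
    p=np.array([uv[0]-c["cx"],uv[1]-c["cy"]]);r=np.hypot(*p);a=r/c["fx"]
    d=np.array([*(p/r*np.sin(a)),np.cos(a)])
    R=Ro.from_euler('xyz',s["ee_rot"],degrees=True).as_matrix()
    o=R@T[:3,3]+s["tcp_pos"];d=R@T[:3,:3]@d
    return o+d*(z-o[2])/d[2]
E
python3 - <<'E'
from h import *
im=cv2.imread("pics/top0.png");hsv=cv2.cvtColor(im,cv2.COLOR_BGR2HSV)
m=cv2.inRange(hsv,(105,150,80),(130,255,255))
m=cv2.morphologyEx(m,cv2.MORPH_OPEN,np.ones((3,3)))
for u0,u1 in((180,250),(350,412)):
    p=np.argwhere(m[150:285,u0:u1]>0)[:,::-1]+[u0,150]
    p=p[(p[:,1]<262)|(u0<300)]
    w=np.array([px2w("top",q,.012)[:2] for q in p])
    r=cv2.minAreaRect(w.astype(np.float32)*1000);print(r)
for nm,uv,z in[("pot",(320,303),.06),("lid",(291,164),.028),("clampring",(120,295),.005),("cl tip",(123,230),.005),("scr end",(471,300),.006),("scr blade",(514,238),.008)]:
    print(nm,px2w("top",uv,z).round(3))
b=lambda x,y,w,h,f:cv2.resize(im[y:y+h,x:x+w],None,fx=f,fy=f,interpolation=cv2.INTER_CUBIC)
cv2.imwrite("pics/a.png",np.vstack([np.hstack([b(80,220,80,90,5),b(460,220,80,90,5)])]))
cv2.imwrite("pics/b.png",b(255,240,140,130,4))
E
```

```text
((582.764892578125, 184.7678985595703), (210.0811309814453, 81.535400390625), 10.997194290161133)Traceback (most recent call last):
  File "<stdin>", line 9, in <module>
cv2.error: OpenCV(4.12.0) /io/opencv/modules/imgproc/src/convhull.cpp:143: error: (-215:Assertion failed) total >= 0 && (depth == CV_32F || depth == CV_32S) in function 'convexHull'
```

```bash
python3 - <<'E'
from h import *
im=cv2.imread("pics/top0.png");hsv=cv2.cvtColor(im,cv2.COLOR_BGR2HSV)
print(hsv[185,365],hsv[185,398],hsv[250,228])
m=cv2.inRange(hsv,(100,150,60),(130,255,255))
m=cv2.morphologyEx(m,cv2.MORPH_OPEN,np.ones((2,2)))
for u0,u1,v1 in((180,250,285),(350,412,264)):
    p=np.argwhere(m[150:v1,u0:u1]>0)[:,::-1]+[u0,150]
    w=np.array([px2w("top",q,.012)[:2] for q in p])
    print(len(p),p.min(0),p.max(0))
    print(cv2.minAreaRect((w*1000).astype(np.float32)))
for nm,uv,z in[("pot",(320,303),.06),("lid",(291,164),.028),("clampring",(120,295),.005),("cl tip",(123,230),.005),("scr end",(471,300),.006),("scr blade",(514,238),.008)]:
    print(nm,px2w("top",uv,z).round(3))
b=lambda x,y,w,h,f:cv2.resize(im[y:y+h,x:x+w],None,fx=f,fy=f,interpolation=cv2.INTER_CUBIC)
cv2.imwrite("pics/a.png",np.vstack([np.hstack([b(80,220,80,90,5),b(460,220,80,90,5)])]))
cv2.imwrite("pics/b.png",b(255,240,140,130,4))
E
```

```text
[110 148 124] [111 140 126] [110 100 112]Traceback (most recent call last):
  File "<stdin>", line 8, in <module>
  File "h.py", line 4, in px2w
    c=manip.calibration(n);R,t=np.array(c["R"]),np.array(c["t"])
ValueError: time passes only in moves, steps and waits
```

```bash
sed -i 's/^from workcell import manip/from workcell import manip\nimport functools\ncal=functools.cache(manip.calibration)/; s/c=manip.calibration/c=cal/' h.py; cat >m.py <<'E'
from h import *
im=cv2.imread("pics/top0.png");hsv=cv2.cvtColor(im,cv2.COLOR_BGR2HSV)
m=cv2.inRange(hsv,(100,120,60),(130,255,255))
m=cv2.morphologyEx(m,cv2.MORPH_OPEN,np.ones((2,2)))
for u0,u1,v1 in((180,250,285),(350,412,264)):
    p=np.argwhere(m[150:v1,u0:u1]>0)[:,::-1]+[u0,150]
    w=np.array([px2w("top",q,.012)[:2] for q in p])
    print(len(p),p.min(0),p.max(0))
    print(cv2.minAreaRect((w*1000).astype(np.float32)))
for nm,uv,z in[("pot",(320,303),.06),("lid",(291,164),.028),("clampring",(120,295),.005),("cl tip",(123,230),.005),("scr end",(471,300),.006),("scr blade",(514,238),.008)]:
    print(nm,px2w("top",uv,z).round(3))
b=lambda x,y,w,h,f:cv2.resize(im[y:y+h,x:x+w],None,fx=f,fy=f,interpolation=cv2.INTER_CUBIC)
cv2.imwrite("pics/a.png",np.vstack([np.hstack([b(80,220,80,90,5),b(460,220,80,90,5)])]))
cv2.imwrite("pics/b.png",b(255,240,140,130,4))
E
python3 m.py
```

```text
2013 [191 173] [247 279]
((581.076171875, 182.48202514648438), (211.64767456054688, 83.56361389160156), 11.075325012207031)
1462 [361 172] [406 260]
((605.83544921875, -155.5741729736328), (181.14920043945312, 81.97054290771484), 4.183131217956543)
pot [ 0.429 -0.027  0.06 ]
lid [0.708 0.035 0.028]
clampring [0.436 0.383 0.005]
cl tip [0.57  0.382 0.005]
scr end [ 0.436 -0.337  0.006]
scr blade [ 0.564 -0.426  0.008]
```

View pics/a.png

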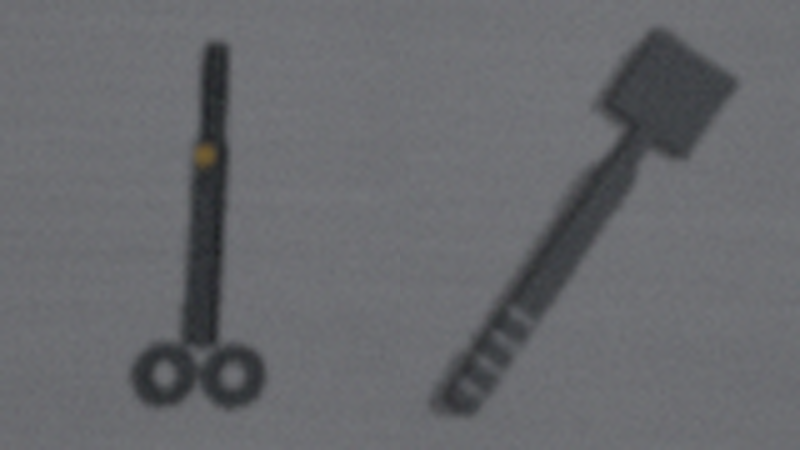

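View pics/b.png

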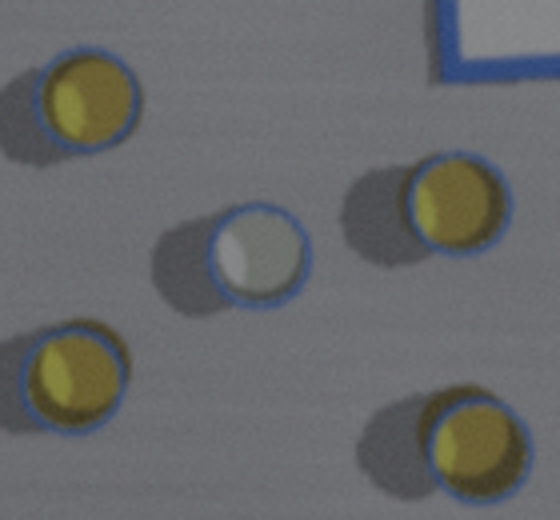

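```bash
cat >> h.py <<'E'
def plan(x,y,z,yaw):
    s=manip.get_state();p=s["tcp_pos"];w=s["ee_rot"][2]
    d=np.array([x,y,z])-p
    def tf(a): a=np.radians(a);return np.array([d[0]*np.cos(a)+d[1]*np.sin(a),d[0]*np.sin(a)-d[1]*np.cos(a),-d[2]])*1e3
    dr=-np.radians((yaw-w+180)%360-180)
    print("at",(p*1e3).round(1),"yaw",round(w,2),"| shift first",tf(w).round(1),"shift after turn",tf(yaw).round(1),"roll",round(dr,3))
def line(a,xa,b,xb):
    a,b=np.array(a),np.array(b);o=a+(b-a)*(0-xa)/(xb-xa)
    v=(b-a)*np.sign(xb-xa);print("len",np.linalg.norm((b-a)[:2])*1e3,"expect",xb-xa,"origin",(o*1e3).round(1),"yaw",np.degrees(np.arctan2(v[1],v[0])).round(2))
    return o
E
python3 - <<'E'
from h import *
line(px2w("top",(470.6,301.2),.008),-90,px2w("top",(513.95,238.15),.008),70)
line(px2w("top",(119.2,294.8),.007),-62,px2w("top",(123,228),.007),75)
print(px2w("top",(319.4,303.6),.06))
o=px2w("top",(492,272),.008)
plan(.50,-.39,.16,145)
E
```

```text
len 158.69017858821775 expect 160 origin [ 506.9 -386.1    8. ] yaw -34.7
len 137.47218124652645 expect 137 origin [499.  382.6   7. ] yaw -0.97
[ 0.42740277 -0.02596085  0.06      ]
at [ 152.5 -502.1  230.9] yaw 16.89 | shift first [365.1  -6.3  70.9] shift after turn [-220.3  291.2   70.9] roll -2.236
```

```bash
J="python3 -m jog"; 
python3 -m jog '[[1,[40,0,8],0],[1,[40,0,8],0],[1,[40,0,8],0],[1,[40,0,8],0],[1,[40,0,8],0]]' 40
python3 -m jog '[[1,[40,0,8],0],[1,[40,0,8],0],[1,[40,0,8],0],[1,[40,0,6],0],[1,[8,0,0],0]]'
python3 -m jog '[[1,[0,0,0],-0.149],[1,[0,0,0],-0.149],[1,[0,0,0],-0.149],[1,[0,0,0],-0.149],[1,[0,0,0],-0.149]]'
python3 -m jog '[[1,[0,0,0],-0.149],[1,[0,0,0],-0.149],[1,[0,0,0],-0.149],[1,[0,0,0],-0.149],[1,[0,0,0],-0.149]]'
python3 -m jog '[[1,[0,0,0],-0.149],[1,[0,0,0],-0.149],[1,[0,0,0],-0.149],[1,[0,0,0],-0.149],[1,[0,0,0],-0.149]]'
cat > w.py <<'E'
import sys
from h import *
s=manip.get_state();im=manip.capture("wrist");cv2.imwrite(f"pics/{sys.argv[1]}.png",im[:,:,::-1])
import pickle;pickle.dump(s,open(f"pics/{sys.argv[1]}.pkl","wb"));print(s["tcp_pos"],s["ee_rot"],s["t"])
E
python3 w.py w1
```

```text
t: 0.6
tcp_pos: [0.3453, -0.4434, 0.1908]
ee_rot: [-180.0, 0.0, 16.9]
force: [0.5, -1.7, -0.2]
finger_gap: 0.997
finger_force: 0.0
t: 1.1
tcp_pos: [0.5075, -0.3935, 0.1596]
ee_rot: [-179.9, 0.0, 17.1]
force: [-0.5, -0.7, 0.8]
finger_gap: 0.999
finger_force: 0.0
t: 1.6
tcp_pos: [0.5041, -0.3956, 0.1612]
ee_rot: [-180.0, -0.0, 59.9]
force: [0.8, 0.2, 0.3]
finger_gap: 1.001
finger_force: 0.0
t: 2.1
tcp_pos: [0.5041, -0.3956, 0.1612]
ee_rot: [-180.0, -0.0, 102.6]
force: [0.4, 0.7, 0.3]
finger_gap: 0.998
finger_force: 0.0
t: 2.6
tcp_pos: [0.5041, -0.3956, 0.1612]
ee_rot: [-180.0, -0.0, 145.3]
force: [0.0, 0.0, 0.1]
finger_gap: 1.002
finger_force: 0.0
[ 0.50409858 -0.39558629  0.16115896] [-1.79999571e+02 -3.25738605e-02  1.45278303e+02] 2.6
```

View pics/w1.png

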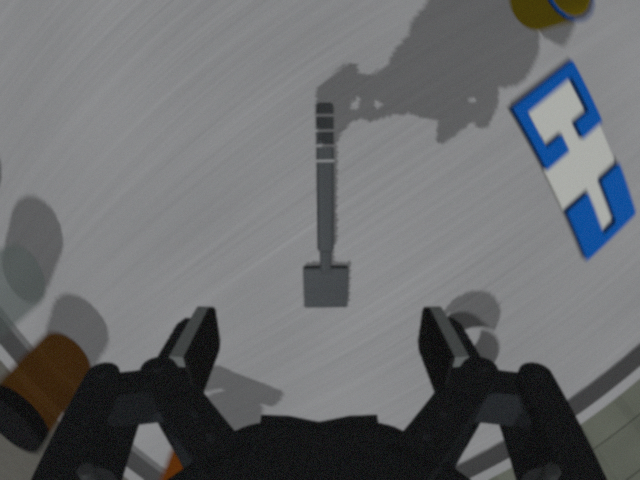

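```bash
python3 - <<'E'
from h import *
s=manip.get_state()
line(wpx((325,103),.011,s),-90,wpx((326.5,306.5),.007,s),90)
line(wpx((325,103),.011,s),-90,wpx((326.5,286),.008,s),70)
for uv in((571,60),(511,106),(634,211),(587,258)): print(wpx(uv,.012,s).round(4))
plan(.507,-.3865,.002,145.3)
E
```

```text
len 178.40736210766354 expect 180 origin [ 505.6 -388.1    9. ] yaw -33.46
len 156.69656767276194 expect 160 origin [ 504.8 -387.4    9.3] yaw -33.43
[ 0.507  -0.1223  0.012 ]
[ 0.5132 -0.205   0.012 ]
[ 0.686  -0.1059  0.012 ]
[ 0.6953 -0.1862  0.012 ]
at [ 504.1 -395.6  161.2] yaw 145.83 | shift first [  2.7   9.1 159.2] shift after turn [  2.8   9.1 159.2] roll 0.009
```

```bash

python3 -m jog '[[1,[3,8,40],-0.012],[1,[0,0,40],0],[1,[0,0,40],0],[1,[0,0,25],0],[1,[0,0,13],0]]' 40
python3 -m jog '[[-1,[0,0,0],0],[-1,[0,0,0],0],[-1,[0,0,0],0],[-1,[0,0,0],0],[-1,[0,0,0],0]]' 40
python3 -m jog '[[-1,[0,0,0],0],[-1,[0,0,0],0],[-1,[0,0,0],0],[-1,[0,0,0],0],[-1,[0,0,0],0]]' 40
```

```text
t: 3.15
tcp_pos: [0.5056, -0.3864, 0.001]
ee_rot: [180.0, -0.2, 145.5]
force: [-1.1, 0.8, 0.6]
finger_gap: 1.0
finger_force: 0.0
t: 3.65
tcp_pos: [0.5071, -0.3876, 0.0042]
ee_rot: [-180.0, 0.1, 145.6]
force: [-3.5, 3.9, 34.1]
finger_gap: 0.147
finger_force: 40.7
t: 4.15
tcp_pos: [0.5071, -0.3875, 0.0043]
ee_rot: [-180.0, 0.1, 145.6]
force: [-2.2, 0.7, 7.9]
finger_gap: 0.149
finger_force: 39.5
```

```bash

python3 -m jog '[[-1,[0,0,-20],0],[-1,[0,0,-40],0],[-1,[0,0,-40],0],[-1,[0,0,-40],0],[-1,[0,0,0],0]]' 40
python3 - <<'E'
from h import *
plan(.581,.1825,.144,191.1)
E
```

```text
t: 4.65
tcp_pos: [0.5085, -0.3887, 0.149]
ee_rot: [-179.9, 0.5, 145.6]
force: [0.6, -0.7, -1.2]
finger_gap: 0.15
finger_force: 39.7
at [ 508.5 -388.7  149. ] yaw 145.64 | shift first [262.5 512.4   5. ] shift after turn [-181.1  546.6    5. ] roll -0.793
```

```bash

python3 -m jog '[[-1,[0,0,0],-0.132],[-1,[0,0,0],-0.132],[-1,[0,0,0],-0.132],[-1,[0,0,0],-0.132],[-1,[0,0,0],-0.132]]' 40
python3 -m jog '[[-1,[0,0,0],-0.132],[-1,[-15,45,0],0],[-1,[-15,45,0],0],[-1,[-15,45,0],0],[-1,[-15,45,0],0]]' 40
python3 -m jog '[[-1,[-15,45,0],0],[-1,[-15,45,0],0],[-1,[-15,45,0],0],[-1,[-15,45,0],0],[-1,[-15,45,0],0]]' 40
python3 -m jog '[[-1,[-15,45,0],0],[-1,[-15,45,0],0],[-1,[-15,45,0],0],[-1,[0,7,0],0],[-1,[0,0,0],0]]' 40
python3 w.py w2; python3 -c "
from h import *
plan(.581,.1825,.144,191.1)"
```

```text
t: 5.15
tcp_pos: [0.5066, -0.387, 0.1429]
ee_rot: [180.0, -0.0, -176.2]
force: [-0.8, -0.5, -1.6]
finger_gap: 0.151
finger_force: 39.7
t: 5.65
tcp_pos: [0.531, -0.1972, 0.143]
ee_rot: [180.0, -0.0, -169.0]
force: [1.3, 0.0, -0.7]
finger_gap: 0.145
finger_force: 39.7
t: 6.15
tcp_pos: [0.5617, 0.0381, 0.1431]
ee_rot: [-180.0, 0.0, -169.0]
force: [0.9, -1.0, -1.6]
finger_gap: 0.144
finger_force: 39.7
t: 6.65
tcp_pos: [0.5785, 0.1854, 0.1427]
ee_rot: [-180.0, -0.0, -168.9]
force: [-0.7, -0.8, -0.6]
finger_gap: 0.149
finger_force: 39.7
[0.57849398 0.18539257 0.14274277] [-1.79998212e+02 -4.17797533e-02 -1.68851779e+02] 6.65
at [578.6 184.1 142.9] yaw -168.94 | shift first [-2.  -2.  -1.1] shift after turn [-2.  -2.  -1.1] roll -0.001
```

View pics/w2.png

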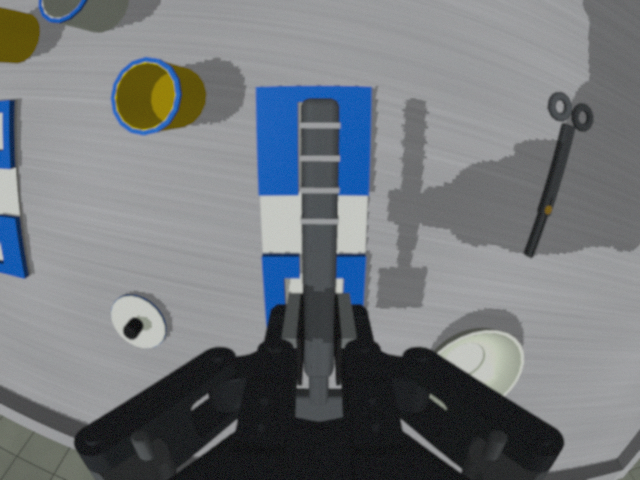

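```bash
python3 - <<'E'
from h import *
import pickle
s=pickle.load(open("pics/w2.pkl","rb"))
P=lambda u,v,z=.012:wpx((u,v),z,s)
e=(P(257,87)+P(378,86))/2;g1=(P(259,195)+P(370.5,194.5))/2;g2=(P(262,254)+P(366.5,253.5))/2
print(P(257,87)-P(378,86))
line(e,-107,g1,-25);line(e,-107,g2,25)
o=(g1+g2)/2;print("gap mid",o)
a=np.radians(11.08);print((P(320,99,.150)-s["tcp_pos"])*1e3, "held end")
c,si=np.cos(a),np.sin(a);d=(P(320,99,.150)-s["tcp_pos"])*1e3
print("in rest frame",d[0]*c+d[1]*si,-d[0]*si+d[1]*c)
line(P(320,99,.150),-90,P(319,222,.150),-30)
E
```

```text
[ 0.01753341 -0.0856758   0.        ]
len 81.3536825891013 expect 82 origin [581.2 183.6  12. ] yaw 9.6
len 129.45855048881663 expect 132 origin [579.9 184.   12. ] yaw 9.92
gap mid [0.58036115 0.18381306 0.012     ]
[-87.89829188 -15.50841363   7.25723473] held end
in rest frame -89.24024868131806 1.672908859068773
len 45.935344411588076 expect 60 origin [558.3 182.7 150. ] yaw 10.69
```

```bash

python3 -m jog '[[-1,[-1.5,-2,30],0],[-1,[0,0,40],0],[-1,[0,0,30],0],[-1,[0,0,15],0],[-1,[0,0,0],0]]' 40
python3 -m jog '[[-1,[0,0,8],0],[-1,[0,0,6],0],[-1,[0,0,4],0],[-1,[0,0,2],0],[-1,[0,0,0],0]]' 40
```

```text
t: 7.2
tcp_pos: [0.5795, 0.1805, 0.0264]
ee_rot: [-180.0, -0.2, -169.1]
force: [0.4, 0.1, -0.3]
finger_gap: 0.147
finger_force: 39.7
t: 7.7
tcp_pos: [0.581, 0.1825, 0.0085]
ee_rot: [-180.0, 0.0, -169.0]
force: [0.4, -0.5, -0.4]
finger_gap: 0.15
finger_force: 39.8
```

```bash

python3 -m jog '[[-1,[0,0,0.5],0],[1,[0,0,0],0],[1,[0,0,0],0],[1,[0,0,0],0],[1,[0,0,0],0]]' 40
python3 -m jog '[[1,[0,0,-30],0],[1,[0,0,-40],0],[1,[0,0,-40],0],[1,[0,0,-40],0],[1,[0,0,0],0]]' 40
python3 w.py w3; python3 -c "
from h import *
plan(.499,.3826,.155,179)"
```

```text
t: 8.2
tcp_pos: [0.5809, 0.1825, 0.0078]
ee_rot: [180.0, 0.0, -169.0]
force: [-0.7, 0.6, 0.1]
finger_gap: 0.816
finger_force: 0.0
t: 8.7
tcp_pos: [0.583, 0.1829, 0.1629]
ee_rot: [-180.0, 0.4, -169.0]
force: [-0.4, -0.3, -0.7]
finger_gap: 1.0
finger_force: 0.0
[0.58301111 0.1828966  0.16294023] [-179.99124017    0.44245338 -168.9823905 ] 8.7
at [582.1 182.7 160.1] yaw -168.99 | shift first [ 43.4 212.1   5.1] shift after turn [ 86.6 198.4   5.1] roll 0.21
```

View pics/w3.png

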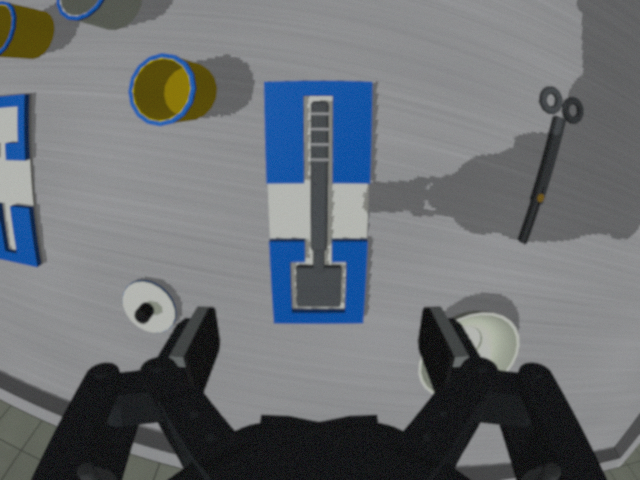

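```bash

python3 -m jog '[[1,[0,0,0],0.105],[1,[0,0,0],0.105],[1,[17,40,0],0],[1,[17,40,0],0],[1,[17,40,0],0]]' 40
python3 -m jog '[[1,[17,40,0],0],[1,[18,38,0],0],[1,[0,0,0],0],[1,[0,0,0],0],[1,[0,0,0],0]]' 40
python3 w.py w4
```

```text
t: 9.25
tcp_pos: [0.5309, 0.3042, 0.1564]
ee_rot: [-180.0, -0.1, 178.9]
force: [1.8, 0.2, 0.5]
finger_gap: 0.996
finger_force: 0.0
t: 9.75
tcp_pos: [0.4985, 0.3811, 0.157]
ee_rot: [-180.0, -0.0, 178.9]
force: [0.4, -0.9, 0.2]
finger_gap: 1.0
finger_force: 0.0
[0.49851323 0.38112793 0.15703717] [-1.79955692e+02 -4.86320268e-02  1.78945673e+02] 9.75
```

View pics/w4.png

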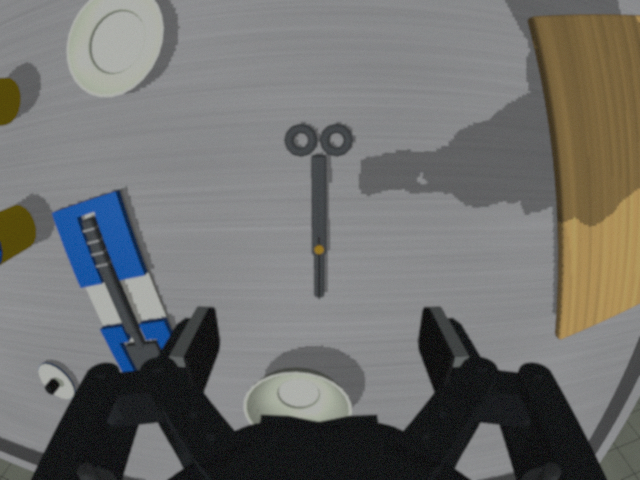

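```bash
python3 - <<'E'
from h import *
import pickle
s=pickle.load(open("pics/w4.pkl","rb"))
line((wpx((301,140),.009,s)+wpx((337,140),.009,s))/2,-62,wpx((320,297),.007,s),75)
E
```

```text
len 137.21909229180582 expect 137 origin [498.1 383.1   8.1] yaw -0.69
```

```bash

python3 -m jog '[[1,[0,1.7,40],0],[1,[0,0,40],0],[1,[0,0,40],0],[1,[0,0,25],0],[1,[0,0,8],0]]' 40
python3 -m jog '[[-1,[0,0,0],0],[-1,[0,0,0],0],[-1,[0,0,0],0],[-1,[0,0,0],0],[-1,[0,0,0],0]]' 40
python3 -m jog '[[-1,[0,0,0],0],[-1,[0,0,0],0],[-1,[0,0,0],0],[-1,[0,0,0],0],[-1,[0,0,0],0]]' 40
python3 -m jog '[[-1,[0,0,-20],0],[-1,[0,0,-40],0],[-1,[0,0,-40],0],[-1,[0,0,-40],0],[-1,[0,0,0],0]]' 40
python3 -c "
from h import *
plan(.6055,-.156,.144,184.2)"
```

```text
t: 10.3
tcp_pos: [0.4976, 0.3818, 0.0022]
ee_rot: [-179.9, -0.2, 178.9]
force: [0.5, -0.5, 0.2]
finger_gap: 0.999
finger_force: 0.0
t: 10.8
tcp_pos: [0.4987, 0.3838, 0.0055]
ee_rot: [180.0, 0.1, 179.0]
force: [0.6, -0.5, 0.7]
finger_gap: 0.146
finger_force: 0.5
t: 11.3
tcp_pos: [0.4988, 0.3839, 0.0056]
ee_rot: [180.0, 0.1, 179.0]
force: [-1.0, -1.1, 7.9]
finger_gap: 0.122
finger_force: 39.2
t: 11.8
tcp_pos: [0.5003, 0.3849, 0.1503]
ee_rot: [179.8, 0.4, 179.0]
force: [-0.1, 0.6, -1.7]
finger_gap: 0.119
finger_force: 39.6
at [500.3 384.9 150.3] yaw 178.99 | shift first [-114.7 -539.     6.3] shift after turn [ -65.3 -547.2    6.3] roll -0.091
```

```bash

python3 -m jog '[[-1,[0,0,0],-0.091],[-1,[-5,-45,0],0],[-1,[-6,-45,0],0],[-1,[-6,-46,0],0],[-1,[-5,-46,0],0]]' 40
python3 -m jog '[[-1,[-5,-45,0],0],[-1,[-6,-45,0],0],[-1,[-6,-46,0],0],[-1,[-5,-46,0],0],[-1,[-5,-46,0],0]]' 40
python3 -m jog '[[-1,[-6,-45,0],0],[-1,[-6,-46,0],0],[-1,[-6,-45,0],0],[-1,[0,0,0],0],[-1,[0,0,0],0]]' 40
python3 w.py w5
```

```text
t: 12.3
tcp_pos: [0.5336, 0.2022, 0.1445]
ee_rot: [-180.0, -0.0, -175.8]
force: [0.6, -0.3, -0.4]
finger_gap: 0.125
finger_force: 39.6
t: 12.8
tcp_pos: [0.5772, -0.0235, 0.1445]
ee_rot: [180.0, -0.0, -175.8]
force: [1.1, 0.2, -0.9]
finger_gap: 0.119
finger_force: 39.6
t: 13.3
tcp_pos: [0.6049, -0.1567, 0.1441]
ee_rot: [180.0, -0.0, -175.9]
force: [-1.0, 0.1, -0.7]
finger_gap: 0.119
finger_force: 39.7
[ 0.60489381 -0.1567328   0.14407094] [ 1.79967592e+02 -4.46839414e-02 -1.75905491e+02] 13.3
```

View pics/w5.png

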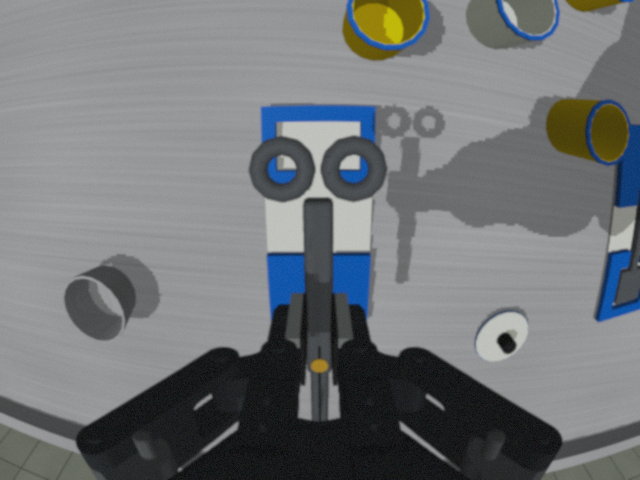

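```bash
python3 - <<'E'
from h import *
import pickle
s=pickle.load(open("pics/w5.pkl","rb"))
P=lambda u,v,z=.012:wpx((u,v),z,s)
e=(P(261.5,107)+P(377,106))/2;g2=(P(267,254)+P(371,253))/2
print(P(261.5,107)-P(377,106))
line(e,-92,g2,25)
h=(P(282,169,.147)+P(353,169,.147))/2;d=(h-s["tcp_pos"])*1e3;a=np.radians(4.1)
print("held rings rel tcp",d[0]*np.cos(a)+d[1]*np.sin(a),-d[0]*np.sin(a)+d[1]*np.cos(a))
line(P(317.5,169,.147),-62,P(319.5,366,.148),20)
plan(.6055,-.156,.008,184.2)
E
```

```text
[ 0.00675119 -0.08394307  0.        ]
len 114.84889411124107 expect 117 origin [ 605.9 -154.9   12. ] yaw 3.98
held rings rel tcp -63.18160203169764 0.8544277480007185
len 91.3635203500873 expect 82 origin [ 610.7 -154.9  147.8] yaw 4.59
at [ 604.8 -155.7  144.3] yaw -175.82 | shift first [ -0.7  -0.4 136.3] shift after turn [ -0.7  -0.4 136.3] roll -0.0
```

```bash

python3 -m jog '[[-1,[-1,0,30],0],[-1,[0,0,40],0],[-1,[0,0,30],0],[-1,[0,0,15],0],[-1,[0,0,0],0]]' 40
python3 -m jog '[[-1,[0,0,8],0],[-1,[0,0,6],0],[-1,[0,0,4],0],[-1,[0,0,1.5],0],[-1,[0,0,0],0]]' 40
```

```text
t: 13.85
tcp_pos: [0.6047, -0.1539, 0.0279]
ee_rot: [179.9, -0.2, -175.7]
force: [0.5, 0.3, -0.6]
finger_gap: 0.121
finger_force: 39.6
t: 14.35
tcp_pos: [0.6062, -0.1559, 0.0103]
ee_rot: [-180.0, 0.0, -175.8]
force: [0.0, -0.6, -0.6]
finger_gap: 0.12
finger_force: 39.7
```

```bash

python3 -m jog '[[-1,[0,0,0.5],0],[1,[0,0,0],0],[1,[0,0,0],0],[1,[0,0,0],0],[1,[0,0,0],0]]' 40
python3 -m jog '[[1,[0,0,-30],0],[1,[0,0,-40],0],[1,[0,0,-40],0],[1,[0,0,-40],0],[1,[0,0,0],0]]' 40
python3 -m jog '[[1,[40,0,0],0],[1,[40,0,0],0],[1,[0,0,0],0],[1,[0,0,0],0],[1,[0,0,0],0]]' 40
python3 w.py w6
```

```text
t: 14.85
tcp_pos: [0.6062, -0.1559, 0.0099]
ee_rot: [-180.0, 0.0, -175.8]
force: [0.7, -0.9, -0.0]
finger_gap: 0.792
finger_force: 0.0
t: 15.35
tcp_pos: [0.6082, -0.1567, 0.1651]
ee_rot: [-179.8, 0.4, -175.8]
force: [0.4, -0.6, 0.3]
finger_gap: 0.998
finger_force: 0.0
t: 15.85
tcp_pos: [0.5271, -0.1619, 0.1597]
ee_rot: [-180.0, 0.0, -175.8]
force: [0.2, 0.1, -0.3]
finger_gap: 1.002
finger_force: 0.0
[ 0.52706873 -0.16187704  0.15966777] [-1.79990039e+02  2.64360513e-02 -1.75802922e+02] 15.85
```

View pics/w6.png

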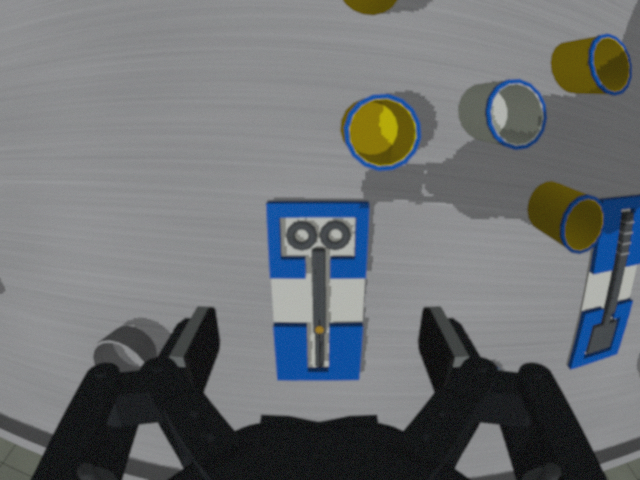

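```bash

python3 -m jog '[[1,[0,0,0],0.1495],[1,[0,0,0],0.1495],[1,[0,0,0],0.1495],[1,[0,0,0],0.1495],[1,[0,0,0],0.1495]]' 40
python3 -m jog '[[1,[0,0,0],0.1495],[1,[0,0,0],0.1495],[1,[0,0,0],0.1495],[1,[0,0,0],0.1495],[1,[0,0,0],0.1495]]' 40
python3 -m jog '[[1,[0,0,0],0.1495],[1,[0,0,0],0],[1,[0,0,0],0],[1,[0,0,0],0],[1,[0,0,0],0]]' 40
python3 - <<'E'
from h import *
import pickle
s=pickle.load(open("pics/w6.pkl","rb"))
print(wpx((515.5,114),.06,s),px2w("top",(319.4,303.6),.06))
plan(.4275,-.026,.16,90)
E
```

```text
t: 16.4
tcp_pos: [0.5272, -0.1617, 0.1594]
ee_rot: [-180.0, -0.0, 141.0]
force: [0.3, 0.5, -0.7]
finger_gap: 1.002
finger_force: 0.0
t: 16.9
tcp_pos: [0.5272, -0.1617, 0.1594]
ee_rot: [-180.0, -0.0, 98.2]
force: [-0.4, 0.4, -0.1]
finger_gap: 1.001
finger_force: 0.0
t: 17.4
tcp_pos: [0.5265, -0.1617, 0.1597]
ee_rot: [-180.0, -0.0, 90.1]
force: [0.1, 0.7, -0.7]
finger_gap: 0.997
finger_force: 0.0
[ 0.42495422 -0.03091956  0.06      ] [ 0.42740277 -0.02596085  0.06      ]
at [ 526.5 -161.7  159.7] yaw 90.1 | shift first [135.9 -98.8  -0.3] shift after turn [135.7 -99.   -0.3] roll 0.002
```

```bash

python3 -m jog '[[1,[33,-25,0],0],[1,[34,-25,0],0],[1,[33,-25,0],0],[1,[34,-24,0],0],[1,[0,0,0],0]]' 40
python3 -m jog '[[1,[0,0,0],0],[1,[0,0,40],0],[1,[0,0,40],0],[1,[0,0,40],0],[1,[0,0,24],0]]' 40
python3 -m jog '[[-1,[0,0,0],0],[-1,[0,0,0],0],[-1,[0,0,0],0],[-1,[0,0,0],0],[-1,[0,0,0],0]]' 40
python3 -m jog '[[-1,[0,0,0],0],[-1,[0,0,0],0],[-1,[0,0,0],0],[-1,[0,0,-30],0],[-1,[0,0,-30],0]]' 40
python3 -c "
from h import *
plan(.5935,.0135,.076,90)"
```

```text
t: 17.9
tcp_pos: [0.4244, -0.0248, 0.16]
ee_rot: [-179.9, -0.0, 90.2]
force: [-1.4, -0.3, -0.2]
finger_gap: 0.999
finger_force: 0.0
t: 18.4
tcp_pos: [0.4272, -0.0283, 0.0134]
ee_rot: [-179.9, -0.0, 90.0]
force: [0.3, 0.4, -0.8]
finger_gap: 1.002
finger_force: 0.0
t: 18.9
tcp_pos: [0.4286, -0.0282, 0.017]
ee_rot: [179.9, 0.1, 90.0]
force: [-0.4, -1.1, 9.6]
finger_gap: 0.584
finger_force: 42.4
t: 19.4
tcp_pos: [0.4272, -0.0276, 0.077]
ee_rot: [-180.0, -0.0, 90.0]
force: [0.1, -0.1, -1.3]
finger_gap: 0.579
finger_force: 42.7
at [427.2 -27.6  77. ] yaw 89.98 | shift first [ 41.2 166.3   1. ] shift after turn [ 41.1 166.3   1. ] roll -0.0
```

```bash

python3 -m jog '[[-1,[0,0,-30],0],[-1,[0,0,-20],0],[-1,[10,41,0],0],[-1,[10,42,0],0],[-1,[10,41,0],0]]' 40
python3 -m jog '[[-1,[11,42,0],0],[-1,[0,0,0],0],[-1,[0,0,40],0],[-1,[0,0,40],0],[-1,[0,0,20],0]]' 40
python3 -m jog '[[-1,[0,0,0],0],[-1,[0,0,0],0],[-1,[0,0,0],0],[-1,[0,0,0],0],[-1,[0,0,0],0]]' 40
python3 -c "
from h import *
plan(.5935,.0135,.0171,90)"
```

```text
t: 19.9
tcp_pos: [0.5533, 0.0027, 0.127]
ee_rot: [179.9, 0.0, 90.0]
force: [0.5, -1.1, -1.4]
finger_gap: 0.585
finger_force: 42.7
t: 20.4
tcp_pos: [0.5919, 0.0133, 0.0236]
ee_rot: [-179.9, -0.0, 90.0]
force: [-0.3, -0.5, -1.6]
finger_gap: 0.586
finger_force: 42.9
t: 20.9
tcp_pos: [0.594, 0.0131, 0.0268]
ee_rot: [179.9, 0.0, 90.0]
force: [0.8, -1.2, -1.9]
finger_gap: 0.58
finger_force: 42.9
at [594.   13.1  26.8] yaw 89.97 | shift first [ 0.4 -0.5  9.7] shift after turn [ 0.4 -0.5  9.7] roll -0.001
```

```bash

python3 -m jog '[[-1,[0,0,5],0],[-1,[0,0,4.7],0],[-1,[0,0,0],0],[1,[0,0,0],0],[1,[0,0,0],0]]' 40
python3 -m jog '[[1,[0,0,0],0],[1,[0,0,0],0],[1,[0,0,-30],0],[1,[0,0,-40],0],[1,[0,0,-40],0]]' 40
python3 -m jog '[[1,[0,0,-40],0],[1,[-40,25,0],0],[1,[-10,30,0],0],[1,[0,0,0],0],[1,[0,0,0],0]]' 40
python3 w.py w7
```

```text
t: 21.4
tcp_pos: [0.5934, 0.0132, 0.0158]
ee_rot: [-180.0, 0.0, 90.0]
force: [0.5, 0.5, 0.1]
finger_gap: 0.899
finger_force: 0.0
t: 21.9
tcp_pos: [0.593, 0.0133, 0.1271]
ee_rot: [-179.9, -0.0, 90.0]
force: [1.2, -0.4, -1.2]
finger_gap: 1.0
finger_force: 0.0
t: 22.4
tcp_pos: [0.6485, -0.037, 0.1654]
ee_rot: [-180.0, -0.0, 89.9]
force: [0.2, 0.4, 0.6]
finger_gap: 0.999
finger_force: 0.0
[ 0.6484911  -0.03700052  0.16543806] [-1.79950246e+02 -1.31984435e-02  8.99449600e+01] 22.4
```

View pics/w7.png

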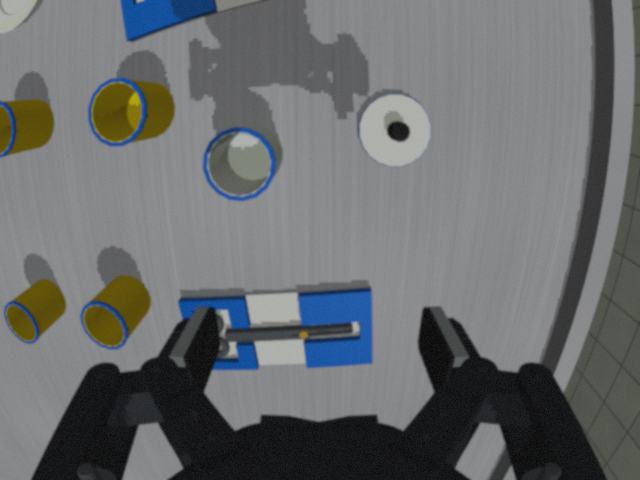

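```bash
python3 - <<'E'
from h import *
import pickle
s=pickle.load(open("pics/w7.pkl","rb"))
P=lambda u,v,z:print(wpx((u,v),z,s).round(4))
P(239.5,163,.06);P(203.5,164,.06);P(276,163,.06);P(395,130,.01);P(399,131,.028)
print(px2w("top",(291,164),.028),px2w("top",(291,165),.01))
im=manip.capture("top");cv2.imwrite("pics/top1.png",im[:,:,::-1])
b=lambda x,y,w,h,f:cv2.resize(im[y:y+h,x:x+w,::-1],None,fx=f,fy=f,interpolation=cv2.INTER_CUBIC)
cv2.imwrite("pics/c.png",b(260,140,80,110,5))
E
```

```text
[0.5946 0.0152 0.06  ]
[0.5688 0.0154 0.06  ]
[0.6196 0.0146 0.06  ]
[0.7095 0.0351 0.01  ]
[0.7089 0.0353 0.028 ]
[0.70774106 0.035261   0.028     ] [0.71007786 0.03625109 0.01      ]
```

View pics/c.png

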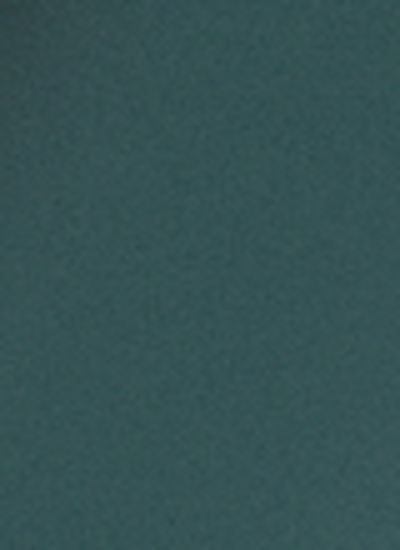

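```bash

python3 -m jog '[[1,[36,30,0],0],[1,[36,30,0],0],[1,[0,0,0],0],[1,[0,0,0],0],[1,[0,0,0],0]]' 40
python3 -c "
from h import *
plan(.709,.0353,.0135,90)"
```

```text
t: 23.0
tcp_pos: [0.7077, 0.035, 0.1663]
ee_rot: [-180.0, 0.0, 90.0]
force: [-0.3, -0.2, -0.6]
finger_gap: 1.0
finger_force: 0.0
at [707.7  35.  166.3] yaw 89.97 | shift first [  0.3   1.3 152.8] shift after turn [  0.3   1.3 152.8] roll -0.0
```

```bash

python3 -m jog '[[1,[0.3,1.3,40],0],[1,[0,0,40],0],[1,[0,0,40],0],[1,[0,0,22],0],[1,[0,0,8],0]]' 40
python3 -m jog '[[1,[0,0,2],0],[-1,[0,0,0],0],[-1,[0,0,0],0],[-1,[0,0,0],0],[-1,[0,0,0],0]]' 40
python3 -m jog '[[-1,[0,0,0],0],[-1,[0,0,0],0],[-1,[0,0,0],0],[-1,[0,0,0],0],[-1,[0,0,0],0]]' 40
```

```text
t: 23.5
tcp_pos: [0.7078, 0.0346, 0.0142]
ee_rot: [-179.8, -0.0, 89.9]
force: [0.3, -0.0, -0.0]
finger_gap: 0.999
finger_force: 0.0
t: 24.0
tcp_pos: [0.7101, 0.0355, 0.0148]
ee_rot: [179.9, 0.0, 90.0]
force: [0.0, -0.4, -0.8]
finger_gap: 0.326
finger_force: 0.0
t: 24.5
tcp_pos: [0.71, 0.0355, 0.0147]
ee_rot: [180.0, 0.0, 90.0]
force: [-1.5, 0.9, 5.4]
finger_gap: 0.164
finger_force: 39.0
```

```bash

python3 -m jog '[[-1,[0,0,-20],0],[-1,[0,0,-40],0],[-1,[0,0,-20],0],[-1,[-7,-39,0],0],[-1,[-7,-39,0],0]]' 40
python3 -m jog '[[-1,[-6.5,-38,0],0],[-1,[0,0,0],0],[-1,[0,0,0],0],[-1,[0,0,0],0],[-1,[0,0,0],0]]' 40
python3 w.py w8
```

```text
t: 25.0
tcp_pos: [0.6316, 0.0214, 0.0943]
ee_rot: [179.9, 0.0, 90.0]
force: [0.2, -1.4, -0.5]
finger_gap: 0.163
finger_force: 39.3
t: 25.5
tcp_pos: [0.5948, 0.0151, 0.094]
ee_rot: [180.0, 0.0, 90.0]
force: [0.8, 0.2, -1.7]
finger_gap: 0.163
finger_force: 39.3
[0.59476092 0.0150984  0.09396475] [1.79971691e+02 1.57308373e-04 8.99843764e+01] 25.5
```

View pics/w8.png

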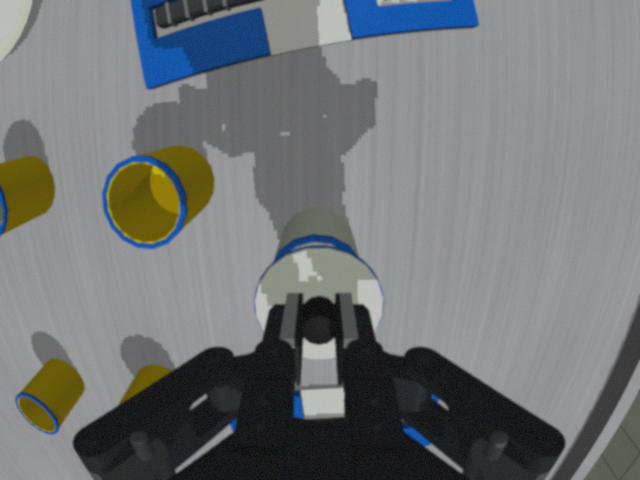

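```bash
python3 - <<'E'
from h import *
import pickle
s=pickle.load(open("pics/w8.pkl","rb"))
print("rim far",wpx((316,236),.06,s),"lid far",wpx((318.5,247),.0893,s),"lid L,R",wpx((254,302),.0893,s),wpx((383,302),.0893,s))
E
```

```text
rim far [0.59324899 0.0397001  0.06      ] lid far [0.59449745 0.0450034  0.0893    ] lid L,R [0.56504281 0.01805636 0.0893    ] [0.62391096 0.01799349 0.0893    ]
```

```bash

python3 -m jog '[[-1,[0,-0.7,8],0],[-1,[0,0,7],0],[-1,[0,0,5],0],[-1,[0,0,3],0],[-1,[0,0,0],0]]' 40
python3 -m jog '[[-1,[0,0,0.8],0],[-1,[0,0,0],0],[1,[0,0,0],0],[1,[0,0,0],0],[1,[0,0,0],0]]' 40
python3 -m jog '[[1,[0,0,0],0],[1,[0,0,0],0],[1,[0,0,-30],0],[1,[0,0,-40],0],[1,[0,0,-40],0]]' 40
python3 -m jog '[[1,[-40,0,0],0],[1,[-40,0,0],0],[1,[-40,0,0],0],[1,[0,0,0],0],[1,[0,0,0],0]]' 40
python3 w.py w9
```

```text
t: 26.05
tcp_pos: [0.5928, 0.0151, 0.0705]
ee_rot: [-180.0, -0.0, 90.0]
force: [-0.2, 0.1, -0.9]
finger_gap: 0.161
finger_force: 39.3
t: 26.55
tcp_pos: [0.5932, 0.015, 0.0704]
ee_rot: [180.0, 0.0, 90.0]
force: [-0.4, 0.2, -0.4]
finger_gap: 0.662
finger_force: 0.0
t: 27.05
tcp_pos: [0.5926, 0.0151, 0.1815]
ee_rot: [-180.0, -0.0, 90.0]
force: [1.0, -0.6, -0.3]
finger_gap: 1.001
finger_force: 0.0
t: 27.55
tcp_pos: [0.5929, -0.1056, 0.1802]
ee_rot: [-180.0, -0.0, 89.9]
force: [-0.6, 0.1, -0.5]
finger_gap: 1.0
finger_force: 0.0
[ 0.59289414 -0.10560683  0.18016038] [-1.79990431e+02 -1.51038483e-02  8.98800185e+01] 27.55
```

View pics/w9.png

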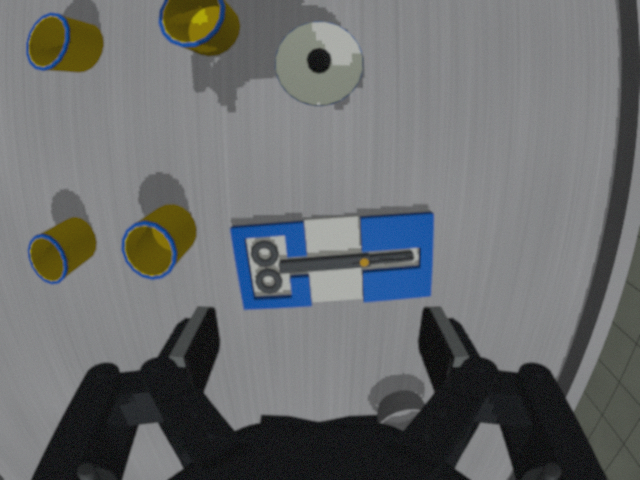

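```bash
python3 - <<'E'
from h import *
import pickle
s=pickle.load(open("pics/w9.pkl","rb"))
for z in(.065,.07): print(wpx((276,63),z,s),wpx((364,63),z,s))
print(wpx((319,61),.083,s))
E
```

```text
[0.56413498 0.0146593  0.065     ] [0.62368303 0.01457636 0.065     ]
[0.56469316 0.01399579 0.07      ] [0.62308452 0.01391446 0.07      ]
[0.59320018 0.01303615 0.083     ]
```

Width at z 65 mm is 59.5 mm (60 expected), and the lid is centred at (0.594, 0.0146), so it is seated on the pot. Handing in.

```bash
python3 -c "
from workcell import manip
print(manip.close_job())"
```

```text
the job is handed in; nothing more can be done
None
```

I handed the job in at about 28 s. The clamp and scraper are lying in their own rests, and the pot is within about 2 mm of midway between them with its lid seated. The bowl, plate, cup and yellow pots were left alone. The hand-in gave no verdict, so this rests on my wrist-camera measurements.

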